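Nip up the pouch-cell press with its reversible ratchet

TASK

Close the blue cell press that has a silver pouch cell in it; leave the empty press alone. First flip the orange direction lever on its ratchet head over to the clockwise side, then swing the handle back (anticlockwise, seen from above) to its stop to feel that it clicks freely and the red pointer stays put, and then swing it clockwise until the red pointer stands in the green sector. Let go and leave it there.

Things in the scene. Friction and masses are not known exactly. Their poses are not given: they have to be found in the camera images.
- hub (a point): The press to use, bolted down: blue base 195 x 170 mm, a silver pouch cell (130 x 80 mm, two tabs) under its bridge, a white dial 124 mm across and a steel ratchet head 84 mm across, flat top 104 mm above the table. Point: on the upright axis of head, handle and screw, at the head's flat top; x points through the middle of the green sector, z up.
- knob (a point): Middle (127 mm above the table) of the upright round black knob, 22 mm across, from 100 to 153 mm high, at the end of the flat handle, 130 mm from the axis. Handle top is 100 mm high. Grip from above and lead along the arc: driving the screw takes 3 to 4 N here, free-wheeling about 1 N. It stays where left. x points along the handle to the axis.
- handle (a joint): Handle angle, rad, growing clockwise seen from above; at 0 the handle points along the press's -x (opposite the green sector). Stops at -0.60 (back, anticlockwise) and 0.75; starts between -0.1 and 0.3.
- tab (a point): Middle (121 mm above the table) of the lever's upright orange tab, 12 x 8 mm, from 108 to 134 mm high. The lever lies on the head; its pivot is 33 mm from the axis on the handle's side and the tab 33 mm from the pivot, inwards, so the tab stands near the axis. Push it sideways with 2 to 3 N; it stays where left.
- selector (a joint): Lever angle relative to the handle, rad, growing clockwise from above; 0 = in line. Starts near its stop -0.42 (handle drives the screw anticlockwise); at the other stop, +0.42, it drives clockwise and free-wheels anticlockwise. The throw moves the tab 27 mm. Seen from the knob looking at the head, the clockwise side is on the right.
- spindle (a joint): Angle of screw and red pointer, rad, growing clockwise; the green sector on the dial runs from 0.45 to 0.95, middle 0.70. Starts between 0 and 0.3, before the sector. The ratchet has 20 teeth: the handle may travel up to 0.32 rad before it takes the screw along. The screw stays where left.
- pointer (a point): Tip of the red pointer over the dial, 58 mm from the axis, 82 mm above the table.
- knob_e (a point): Middle of the black handle knob of the other, identical press, which holds no cell (bare black rubber pad); leave it alone.
- tab_e (a point): Middle of the orange lever tab of the empty press; leave it alone.

How it is judged:
By the outcome, as a careful person would: the job done as asked, in the order asked, and still so for the second after the job is handed in, with the robot touching nothing.
It also fails if it takes over 45 s, if anything falls off the work surface, if the arm or the gripper's body presses on something with over 40 N, if the wrist force passes 120 N, or if a joint passes its speed limit or range.

ROBOT

A 6-joint arm with a two-finger parallel gripper is mounted at the origin on the work surface. World frame = base frame: x ahead of the robot, y to its left, z up, the work surface at z = 0. Lengths are in m, angles in rad, forces in N, time in s.
With the tool pointing down it reaches from about 0.3 to 0.875 m from the base axis. Payload 6.4 kg.
Tool frame: the origin (TCP) lies midway between the tips of the shut fingers; the grasp point (between the pads) lies 19 mm behind it; z points along the fingers, y is the line along which they close (so a half turn about z gives the same grasp; the last joint's range is limited). The gripper opens to 85 mm and grips with 20 to 120 N. Pads are 22 mm wide; open, the fingers measure 114 mm over their backs; the gripper's body (76 mm by 85 mm) begins 54 mm behind the grasp point. The pads swing forward as they close: fully open they stand 13 mm farther back than shut.
Start: joints at [1.039, 0.181, 1.607, -0, 1.354, -0.206], TCP at [0.184, 0.545, 0.231] pointing down, gripper open.
Joint ranges: [-2.99, 2.99], [-0.89, 2.07], [0.3, 2.58], [-1.14, 4.28], [0, 2.63], [-3.12, 3.12]. Speed limits (rad/s): [2.57, 2.57, 3.01, 3.14, 3.14, 3.14].

INTERFACE

Orientations are given as a unit quaternion [w, x, y, z].
In Python, from bench import sensors, vision, ctrl gives the robot as it stands.
- The arm moves only by the tool carry_out, never from a script. Its argument "deltas" is text: rows parted by semicolons, each of 7 numbers parted by spaces: the shift along the tool's x, y, z in mm, then the turn, a rotation vector about the tool's x, y, z in rad, then the closure, from 0 (fully open) to 1 (shut). In form: tx ty tz ax ay az claw; .... A call has 1 to 12 rows; each row is the pose to reach, as a shift and turn from the pose commanded when the call began, along the tool's axes at that moment; what a row does not reach only later rows make up. A row lasts 1/8 s, in which the tool goes at most 62.5 mm and 10.7 degrees, less where a joint would pass 70% of its speed; a pose out of reach is approached as far as the arm can. A call with a gripper value outside its range is refused whole. The fingers move at their own pace and stop on an object; the grip force is fixed at half the most. Time passes only in rows, so rows that repeat a pose let the fingers close. It gives the time, the measured TCP pose, the force, the opening and the grip force at its end, in the units of the state.
- sensors.get_obs(): the state, without advancing time (a new reading comes with each control period).
- vision.camera(name): name is "scene" or "side" or "wrist"; returns the picture (420x560x3 uint8, blue, green, red); there is no depth.
- vision.camera_model(name): a dict with "K" (3x3 intrinsics, pixels), "extrinsics" (4x4, takes a point from world to camera coordinates); the wrist camera has in their place "hand_eye" (4x4, takes a point from camera to tool coordinates, whose origin is the TCP and whose axes are the flange's). Camera axes: x right, y down, z forward; pixel columns grow to the right and rows downward; lengths in m; the calibration is good to about 2 mm. A picture is of the moment at which its call begins: read the wrist's pose just before it. camera_model takes no time and is no camera call.
- ctrl.hand_in(): hands the job in; it is judged then, once.
The state is a dict: "time_s": time; "q": joint angles; "dq": joint speeds; "joint_efforts": joint torques, N m; "eef_pos": TCP position; "eef_rot": TCP orientation; "wrist_force": force on the tool from outside, world axes, zero at the start; "torque": the same for the moment, N m; "opening": opening from 0.0 (shut) to 1.0 (fully open); "grasp_force": force on a finger pad.
Only numpy, scipy, OpenCV 4.12 (cv2) and the standard library are available. Lean on these libraries where they do the work, as an engineer would, in place of code of your own. Each camera call takes 0.05 s, during which the arm holds its last target. There are 200 camera calls.

## Working session

There is one attempt and no reset: what is moved stays moved. The work goes in short steps, Python scripts to look and compute and a tool call to move; the robot and the scene stay as the last step left them, time stands still between calls to the robot, and variables do not carry over. Pictures are saved under pics/ and viewed, at most 10 in all, crops included, and the job is handed in when it is done.

Besides the shell and the picture viewer there is one more tool, called by a JSON object that holds its "fn" and its "kwargs", one argument or row to a line. carry_out: Moves the arm, as the interface text tells. Its arguments: {"type":"object","properties":{"deltas":{"type":"string"}},"required":["deltas"]}

```bash
mkdir -p pics; cat > h.py <<'E'
import numpy as np, cv2
from bench import sensors, vision, ctrl
from scipy.spatial.transform import Rotation as R
def T():
    o=sensors.get_obs(); M=np.eye(4); w,x,y,z=o['eef_rot']; M[:3,:3]=R.from_quat([x,y,z,w]).as_matrix(); M[:3,3]=o['eef_pos']; return M
def cam(n):
    m=vision.camera_model(n); K=np.array(m['K'])
    E=T()@np.array(m['hand_eye']) if n=='wrist' else np.linalg.inv(np.array(m['extrinsics']))
    return vision.camera(n),K,E
def ray(K,E,u,v,z):
    d=E[:3,:3]@np.linalg.inv(K)@[u,v,1]; c=E[:3,3]; return c+d*(z-c[2])/d[2]
def proj(K,E,p):
    q=np.linalg.inv(E)@np.r_[p,1]; q=K@q[:3]; return q[:2]/q[2]
def blobs(im,lo,hi,amin=15):
    m=cv2.inRange(cv2.cvtColor(im,cv2.COLOR_BGR2HSV),np.array(lo),np.array(hi))
    n,l,s,c=cv2.connectedComponentsWithStats(m)
    return [(int(s[i,4]),c[i].round(1),s[i,:4]) for i in range(1,n) if s[i,4]>=amin]
E
python3 - <<'E'
from h import *
a,Ka,Ea=cam('scene');b,Kb,Eb=cam('side')
cv2.imwrite('pics/sc.png',a);cv2.imwrite('pics/si.png',b)
print(T().round(3),Ea.round(3),Eb.round(3),sep='\n')
for i,K,E in((a,Ka,Ea),(b,Kb,Eb)):
  for n,lo,hi in(('or',(8,150,120),(20,255,255)),('red',(0,150,100),(5,255,255)),('gr',(45,100,60),(80,255,255))):
    print(n,[(s,tuple(c),tuple(bb),ray(K,E,*c,.121 if n=='or' else .08).round(3)) for s,c,bb in blobs(i,lo,hi)])
E
```

```text
[[-0.947  0.32  -0.001  0.184]
 [ 0.32   0.947 -0.001  0.544]
 [ 0.    -0.002 -1.     0.23 ]
 [ 0.     0.     0.     1.   ]]
[[-0.146  0.599 -0.788  1.173]
 [ 0.989  0.105 -0.103  0.071]
 [ 0.021 -0.794 -0.607  0.585]
 [ 0.     0.     0.     1.   ]]
[[ 0.916 -0.271  0.296  0.291]
 [-0.401 -0.577  0.711 -0.629]
 [-0.022 -0.77  -0.637  0.629]
 [ 0.     0.     0.     1.   ]]
or [(48, (np.float64(191.2), np.float64(197.9)), (np.int32(188), np.int32(193), np.int32(7), np.int32(12)), array([ 0.581, -0.182,  0.121])), (113, (np.float64(384.1), np.float64(225.9)), (np.int32(377), np.int32(220), np.int32(14), np.int32(14)), array([0.603, 0.197, 0.121]))]
red [(140, (np.float64(194.1), np.float64(165.4)), (np.int32(188), np.int32(153), np.int32(11), np.int32(24)), array([ 0.399, -0.24 ,  0.08 ])), (22, (np.float64(384.5), np.float64(261.0)), (np.int32(382), np.int32(257), np.int32(6), np.int32(9)), array([0.654, 0.202, 0.08 ]))]
gr [(79, (np.float64(177.4), np.float64(232.6)), (np.int32(170), np.int32(229), np.int32(15), np.int32(8)), array([ 0.643, -0.194,  0.08 ])), (104, (np.float64(372.5),
[... 381 characters left out ...]
0.121]))]
red [(1980, (np.float64(271.4), np.float64(77.1)), (np.int32(236), np.int32(50), np.int32(65), np.int32(56)), array([0.781, 0.583, 0.08 ])), (16, (np.float64(243.7), np.float64(91.9)), (np.int32(241), np.int32(89), np.int32(7), np.int32(8)), array([0.668, 0.521, 0.08 ])), (1166, (np.float64(191.0), np.float64(401.3)), (np.int32(156), np.int32(379), np.int32(70), np.int32(41)), array([ 0.289, -0.319,  0.08 ]))]
gr [(40, (np.float64(290.9), np.float64(150.9)), (np.int32(287), np.int32(148), np.int32(9), np.int32(7)), array([0.657, 0.173, 0.08 ])), (73, (np.float64(374.3), np.float64(259.7)), (np.int32(370), np.int32(252), np.int32(11), np.int32(13)), array([ 0.64 , -0.204,  0.08 ]))]
```

View pics/sc.png

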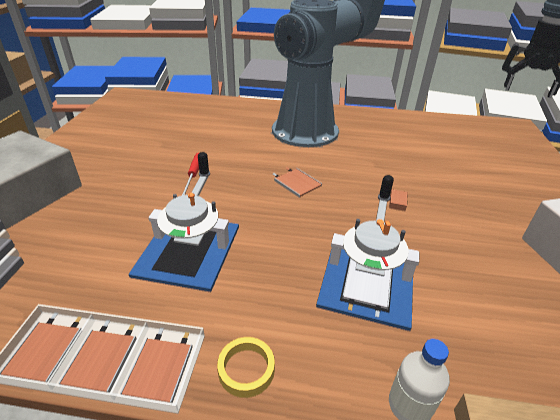

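View pics/si.png

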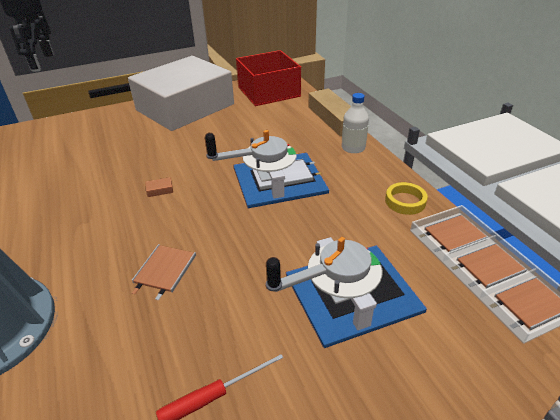

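Left-hand press in the scene view (head at 378,240, pouch cell visible; knob 386,187; tab 384,226) is the one to use. The side view shows its knob at (210,145) and tab at (264,138). The other press has a bare black pad.

```bash
python3 - <<'E'
from h import *
print(np.array(vision.camera_model('wrist')['hand_eye']).round(3), np.array(vision.camera_model('wrist')['K']))
a,Ka,Ea=cam('scene');b,Kb,Eb=cam('side')
for i,K,E,w in((a,Ka,Ea,(370,165,410,215)),(b,Kb,Eb,(195,120,230,170))):
  m=np.zeros_like(i);m[:]=255;x0,y0,x1,y1=w;m[y0:y1,x0:x1]=i[y0:y1,x0:x1]
  for s,c,bb in blobs(m,(0,0,0),(180,255,60),40): print(s,c,bb,ray(K,E,*c,.127).round(3))
E
```

```text
[[-0.    -0.958 -0.288  0.073]
 [ 1.    -0.     0.    -0.001]
 [-0.001 -0.288  0.958 -0.143]
 [ 0.     0.     0.     1.   ]] [[373.83830903   0.         283.59660206]
 [  0.         373.83830903 211.69108719]
 [  0.           0.           1.        ]]
221 [385.9 186.8] [380 176  13  23] [0.481 0.208 0.127]
198 [210.6 144.5] [205 133  12  25] [0.479 0.204 0.127]
```

{"fn": "carry_out", "kwargs": {
  "deltas": "-480 -212 0 0 0 -0.16 0;-480 -212 0 0 0 -0.16 0;-480 -212 0 0 0 -0.16 0;-480 -212 0 0 0 -0.16 0;-480 -212 0 0 0 -0.16 0;-480 -212 0 0 0 -0.16 0;-480 -212 0 0 0 -0.16 0;-480 -212 0 0 0 -0.16 0;-480 -212 0 0 0 -0.16 0;-480 -212 0 0 0 -0.16 0.4;-480 -212 0 0 0 -0.16 0.4;-480 -212 0 0 0 -0.16 0.4"
}}

```text
time_s: 1.7
eef_pos: [0.5699, 0.1918, 0.2314]
eef_rot: [-0.0, 0.082, 0.997, 0.0]
wrist_force: [0.5, 0.3, -1.4]
opening: 0.6
grasp_force: 0.0
```

```bash
python3 - <<'E'
from h import *
i,K,E=cam('wrist');cv2.imwrite('pics/w1.png',i);print(T().round(3),sensors.get_obs()['opening'],sensors.get_obs()['q'])
for n,lo,hi,z in(('or',(8,150,120),(20,255,255),.121),('red',(0,150,100),(5,255,255),.082),('red2',(172,150,100),(180,255,255),.082),('gr',(45,100,60),(80,255,255),.08),('blk',(0,0,0),(180,255,45),.153)):
    print(n,[(s,tuple(map(float,c)),tuple(map(int,bb)),ray(K,E,*c,z).round(3)) for s,c,bb in blobs(i,lo,hi,60)])
E
```

```text
[[-0.987  0.163 -0.     0.57 ]
 [ 0.163  0.987  0.     0.192]
 [ 0.     0.    -1.     0.231]
 [ 0.     0.     0.     1.   ]] 0.5973457898018988 [ 1.27093330e-01  2.38501873e-01  1.53812198e+00  1.88541606e-04
  1.36504128e+00 -1.28000535e+00]
or [(145911, (282.5, 148.7), (0, 0, 560, 391), array([0.529, 0.197, 0.121])), (541, (289.3, 220.9), (276, 202, 28, 44), array([0.58 , 0.194, 0.121])), (162, (302.8, 260.8), (296, 253, 15, 17), array([0.612, 0.199, 0.121])), (10343, (283.3, 355.4), (206, 312, 156, 87), array([0.691, 0.171, 0.121])), (70, (76.1, 394.9), (70, 388, 12, 13), array([ 0.701, -0.005,  0.121]))]
red []
red2 []
gr [(222, (285.6, 298.4), (268, 294, 36, 9), array([0.664, 0.178, 0.08 ]))]
blk [(727, (284.4, 67.5), (266, 46, 37, 42), array([0.481, 0.207, 0.153])), (34757, (282.4, 370.5), (0, 265, 560, 155), array([0.679, 0.172, 0.153])), (127, (186.6, 283.1), (178, 277, 17, 12), array([0.601, 0.122, 0.153]))]
```

View pics/w1.png

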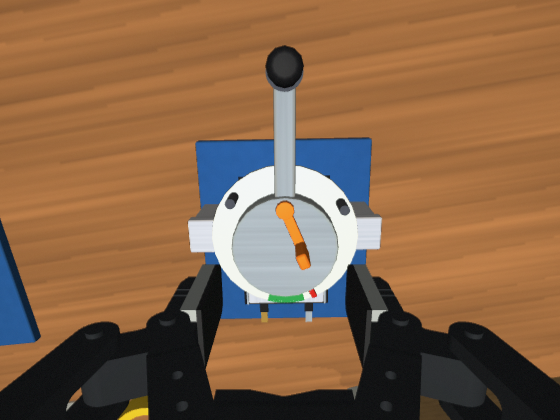

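The wrist view shows pivot (285,211), tab (303,261), knob (284,67), pointer (313,295), green (286,298). The tab is on the image right, so it has to go image-left, along tool -y. I'll straddle it with part-closed fingers.

{"fn": "carry_out", "kwargs": {
  "deltas": "-44 13 0 0 0 0 0.65;-44 13 40 0 0 0 0.65;-44 13 80 0 0 0 0.65;-44 13 80 0 0 0 0.65;-44 13 100 0 0 0 0.65;-44 13 117 0 0 0 0.65;-44 13 117 0 0 0 0.65"
}}

```text
time_s: 2.62
eef_pos: [0.6154, 0.1958, 0.1128]
eef_rot: [-0.001, 0.083, 0.997, -0.0]
wrist_force: [-0.4, 0.3, 0.3]
opening: 0.352
grasp_force: 0.0
```

```bash
python3 - <<'E'
from h import *
i,K,E=cam('wrist');cv2.imwrite('pics/w2.png',i)
E
```

```text
(no output)
```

View pics/w2.png

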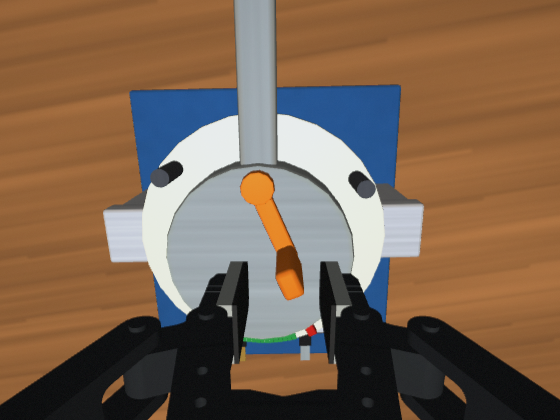

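The tab (289,285) stands between the fingers, so I push it to tool -y.

{"fn": "carry_out", "kwargs": {
  "deltas": "0 -8 0 0 0 0 0.65;0 -14 0 0 0 0 0.65;0 -20 0 0 0 0 0.65;0 -26 0 0 0 0 0.65;0 -32 0 0 0 0 0.65;0 -36 0 0 0 0 0.65;0 -38 0 0 0 0 0.65;0 -38 0 0 0 0 0.65"
}}

```text
time_s: 3.68
eef_pos: [0.6103, 0.161, 0.1145]
eef_rot: [0.0, 0.083, 0.997, 0.002]
wrist_force: [2.9, 12.7, 1.1]
opening: 0.352
grasp_force: 6.1
```

```bash
python3 - <<'E'
from h import *
i,K,E=cam('wrist');cv2.imwrite('pics/w3.png',i)
E
```

```text
(no output)
```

View pics/w3.png

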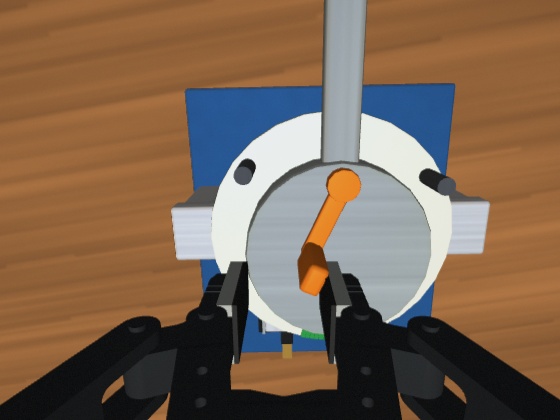

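The lever lies mirrored at its other stop (12.7 N felt), and the handle hasn't moved. Next: back off, rise, and go over the knob.

{"fn": "carry_out", "kwargs": {
  "deltas": "0 9 0 0 0 0 0.6;0 9 -50 0 0 0 0.5;0 9 -85 0 0 0 0.5;50 25 -90 0 0 0 0.5;100 25 -90 0 0 0 0.5;134 25 -90 0 0 0 0.5;134 25 -90 0 0 0 0.5"
}}

```text
time_s: 4.6
eef_pos: [0.4796, 0.2052, 0.2037]
eef_rot: [-0.001, 0.082, 0.997, -0.001]
wrist_force: [-0.4, -0.2, 0.4]
opening: 0.496
grasp_force: 0.0
```

```bash
python3 - <<'E'
from h import *
i,K,E=cam('wrist');cv2.imwrite('pics/w4.png',i);M=T();print(M.round(4))
for s,c,bb in blobs(i,(0,0,0),(180,255,45),60):
  p=ray(K,E,*c,.153); print(s,c,bb,p.round(3),(M[:3,:3].T@(p-M[:3,3])).round(4))
for s,c,bb in blobs(i,(0,150,100),(7,255,255),15)+blobs(i,(45,100,60),(80,255,255),40): print(s,c,bb,ray(K,E,*c,.082).round(3))
E
```

```text
[[-9.864e-01  1.641e-01 -7.000e-04  4.813e-01]
 [ 1.641e-01  9.864e-01 -1.100e-03  2.050e-01]
 [ 5.000e-04 -1.200e-03 -1.000e+00  2.041e-01]
 [ 0.000e+00  0.000e+00  0.000e+00  1.000e+00]]
1242 [287.  222.7] [269 199  37  53] [0.471 0.208 0.153] [0.0105 0.0013 0.0511]
1250 [224.4 307.8] [211 264  29 100] [0.517 0.163 0.153] [-0.0421 -0.0353  0.0511]
1047 [344.1 305.8] [335 264  22  96] [0.527 0.233 0.153] [-0.0407  0.0349  0.051 ]
178 [257.7 277.1] [241 275  35   8] [0.501 0.186 0.153] [-0.0223 -0.0153  0.0511]
175 [315.9 276.3] [299 274  33  12] [0.506 0.219 0.153] [-0.0217  0.0179  0.0511]
198 [197.6 284.5] [188 276  20  17] [0.5   0.151 0.153] [-0.027  -0.05    0.0512]
208 [369.8 284.5] [360 276  21  17] [0.516 0.249 0.153] [-0.0269  0.0491  0.051 ]
32577 [281.9 376. ] [  0 294 560 126] [0.57  0.189 0.153] [-0.0902 -0.0016  0.0511]
```

View pics/w4.png

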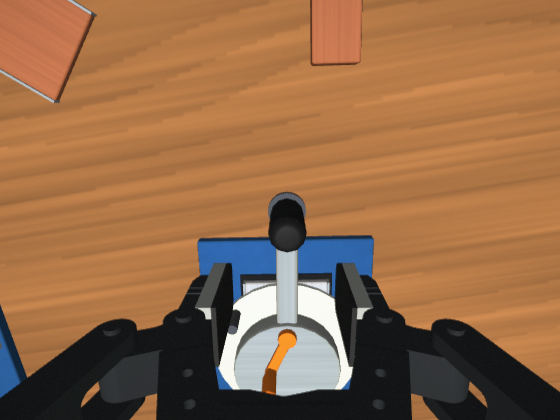

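Knob top at (288,233) and lever at (278,360), on the clockwise side. I go down over the knob and cage it with slight play, so the handle is led without side load.

{"fn": "carry_out", "kwargs": {
  "deltas": "5 1.5 0 0 0 0 0.5;5 1.5 50 0 0 0 0.5;5 1.5 80 0 0 0 0.5;5 1.5 93 0 0 0 0.6;5 1.5 93 0 0 0 0.71;5 1.5 93 0 0 0 0.71;5 1.5 93 0 0 0 0.71"
}}

```text
time_s: 5.52
eef_pos: [0.4785, 0.2076, 0.1127]
eef_rot: [0.001, 0.083, 0.997, 0.0]
wrist_force: [-0.5, -0.4, -0.9]
opening: 0.294
grasp_force: 0.0
```

{"fn": "carry_out", "kwargs": {
  "deltas": "0 -8 0 0 0 -0.06 0.71;-1 -16 0 0 0 -0.12 0.71;-2 -23 0 0 0 -0.18 0.71;-4 -31 0 0 0 -0.24 0.71;-6 -38 0 0 0 -0.3 0.71;-8 -46 0 0 0 -0.36 0.71;-8 -46 0 0 0 -0.36 0.71"
}}

```text
time_s: 6.4
eef_pos: [0.4784, 0.1605, 0.1122]
eef_rot: [0.001, -0.096, 0.995, -0.0]
wrist_force: [0.6, -0.3, -0.2]
opening: 0.289
grasp_force: 0.0
```

```bash
cat > look.py <<'E'
from h import *
import sys
# dial seen from the fixed cameras: red/green points on the dial plane, angles about the hub
hub=np.array([.6055,.187]); pr=[]
for n in('scene','side'):
    i,K,E=cam(n); cv2.imwrite(f'pics/{sys.argv[1]}_{n}.png',i)
    for t,lo,hi in(('red',(0,150,90),(7,255,255)),('grn',(45,90,50),(80,255,255))):
        for s,c,bb in blobs(i,lo,hi,4):
            p=ray(K,E,*c,.082)[:2]-hub
            if np.hypot(*p)<.08: print(n,t,s,c,bb,(p*1000).round(0),'cw ang vs -8.5deg:',round(-np.arctan2(p[1],p[0])-.148,3))
M=T();p=M[:2,3]-hub;print('tcp R',np.hypot(*p).round(4),'handle',round(np.arctan2(-p[1],-p[0])*-1-.148,3),sensors.get_obs()['wrist_force'])
E
python3 look.py a
```

```text
scene red 22 [384.5 261. ] [382 257   6   9] [50. 14.] cw ang vs -8.5deg: -0.424
scene grn 105 [372.5 263.2] [364 259  17   9] [59. -8.] cw ang vs -8.5deg: -0.019
side grn 44 [290.8 151.1] [287 148   9   7] [ 50. -18.] cw ang vs -8.5deg: 0.199
tcp R 0.1301 handle -0.35 [-0.2001429  -0.02741646 -0.3746691 ]
```

The pointer is unmoved at (384.5,261.0) in the scene view and the handle free-wheels. On to the back stop.

{"fn": "carry_out", "kwargs": {
  "deltas": "0 -8 0 0 0 -0.06 0.71;-1 -16 0 0 0 -0.12 0.71;-2 -23 0 0 0 -0.18 0.71;-3 -27 0 0 0 -0.21 0.71;-4 -31 0 0 0 -0.24 0.71;-5 -35 0 0 0 -0.27 0.71;-5 -35 0 0 0 -0.27 0.71"
}}

```text
time_s: 7.38
eef_pos: [0.4895, 0.1276, 0.1114]
eef_rot: [0.0, -0.23, 0.973, -0.0]
wrist_force: [0.4, 0.4, -0.4]
opening: 0.296
grasp_force: 0.0
```

```bash
python3 look.py b
```

```text
scene red 22 [384.5 261. ] [382 257   6   9] [50. 14.] cw ang vs -8.5deg: -0.424
scene grn 105 [372.5 263.2] [364 259  17   9] [59. -8.] cw ang vs -8.5deg: -0.019
side grn 43 [290.8 151. ] [287 148   9   7] [ 50. -18.] cw ang vs -8.5deg: 0.191
tcp R 0.1304 handle -0.621 [-0.49346687  1.09896888 -0.00620738]
```

The stop isn't clearly felt yet, so I creep on.

{"fn": "carry_out", "kwargs": {
  "deltas": "0 -3 0 0 0 -0.02 0.71;0 -5 0 0 0 -0.04 0.71;-1 -7 0 0 0 -0.05 0.71;-1 -7 0 0 0 -0.05 0.71"
}}

```text
time_s: 7.98
eef_pos: [0.4903, 0.1269, 0.1111]
eef_rot: [-0.002, -0.255, 0.967, 0.005]
wrist_force: [-11.4, 22.9, 9.7]
opening: 0.292
grasp_force: 12.8
```

```bash
python3 look.py c
```

```text
scene red 22 [384.5 261. ] [382 257   6   9] [50. 14.] cw ang vs -8.5deg: -0.424
scene grn 105 [372.5 263.2] [364 259  17   9] [59. -8.] cw ang vs -8.5deg: -0.019
side grn 44 [290.8 151.1] [287 148   9   7] [ 50. -18.] cw ang vs -8.5deg: 0.199
tcp R 0.1299 handle -0.629 [-11.19617576  23.23843832   9.53116043]
```

At the stop (25 N), with the pointer unmoved. Now clockwise.

{"fn": "carry_out", "kwargs": {
  "deltas": "0 5 0 0 0 0.04 0.71;0 10 0 0 0 0.08 0.71;-1 18 0 0 0 0.14 0.71;-3 26 0 0 0 0.2 0.71;-4 33 0 0 0 0.26 0.71;-7 41 0 0 0 0.32 0.71;-9 48 0 0 0 0.38 0.71;-12 55 0 0 0 0.44 0.71;-15 60 0 0 0 0.48 0.71;-15 60 0 0 0 0.48 0.71"
}}

```text
time_s: 9.32
eef_pos: [0.4768, 0.1812, 0.1113]
eef_rot: [-0.0, -0.018, 1.0, -0.0]
wrist_force: [-0.9, -0.5, 0.2]
opening: 0.286
grasp_force: 0.7
```

```bash
python3 look.py d
```

```text
scene red 21 [382.2 260.9] [380 257   5   9] [51. 10.] cw ang vs -8.5deg: -0.344
scene grn 104 [372.5 263.2] [364 259  17   9] [59. -8.] cw ang vs -8.5deg: -0.019
side red 4 [288.8 145.2] [288 145   3   2] [56.  8.] cw ang vs -8.5deg: -0.283
side grn 44 [290.8 151.1] [287 148   9   7] [ 50. -18.] cw ang vs -8.5deg: 0.199
tcp R 0.1287 handle -0.194 [-1.22492848 -1.83190833  0.51877853]
```

{"fn": "carry_out", "kwargs": {
  "deltas": "0 8 0 0 0 0.06 0.71;-1 16 0 0 0 0.12 0.71;-2 23 0 0 0 0.18 0.71;-4 31 0 0 0 0.24 0.71;-6 38 0 0 0 0.3 0.71;-7 42 0 0 0 0.33 0.71;-7 42 0 0 0 0.33 0.71"
}}

```text
time_s: 10.3
eef_pos: [0.4824, 0.2235, 0.1111]
eef_rot: [-0.0, 0.147, 0.989, 0.0]
wrist_force: [-1.4, -0.9, 1.4]
opening: 0.292
grasp_force: 0.7
```

```bash
python3 look.py e; python3 -c "
import cv2;a=cv2.imread('pics/e_scene.png')[200:300,320:440];b=cv2.imread('pics/e_side.png')[110:210,220:340]
cv2.imwrite('pics/e.png',cv2.resize(cv2.hconcat([a,b]),(780,325),interpolation=cv2.INTER_CUBIC))"
```

```text
scene red 21 [373.6 260. ] [372 256   4  10] [51. -5.] cw ang vs -8.5deg: -0.044
scene grn 50 [368.5 262.4] [364 259   9   8] [ 59. -15.] cw ang vs -8.5deg: 0.099
scene grn 40 [377.2 264.4] [374 261   7   7] [61.  1.] cw ang vs -8.5deg: -0.157
side red 10 [289.9 149.4] [287 149   7   2] [ 51. -10.] cw ang vs -8.5deg: 0.053
side grn 25 [291.5 152.4] [288 151   8   4] [ 49. -24.] cw ang vs -8.5deg: 0.305
tcp R 0.1283 handle 0.14 [-1.13303417 -0.602659   -0.14119826]
```

View pics/e.png

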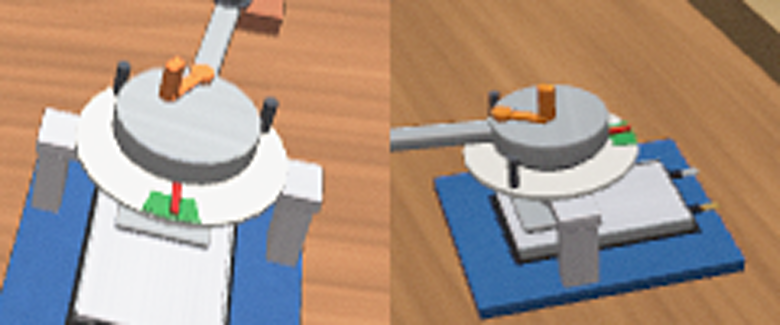

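The red pointer stands in the middle of the green sector, splitting it in both views. Now I let go: open, then rise.

{"fn": "carry_out", "kwargs": {
  "deltas": "0 0 0 0 0 0 0.5;0 0 0 0 0 0 0.5;0 0 0 0 0 0 0.5;0 0 -40 0 0 0 0.5;0 0 -90 0 0 0 0.5;0 0 -130 0 0 0 0.5;0 0 -130 0 0 0 0.5;0 0 -130 0 0 0 0.5"
}}

```text
time_s: 11.4
eef_pos: [0.4822, 0.2234, 0.2407]
eef_rot: [-0.0, 0.147, 0.989, -0.0]
wrist_force: [-0.2, 0.4, -0.1]
opening: 0.502
grasp_force: 0.0
```

```bash
python3 look.py f && python3 -c "
from h import *
print(T()[:3,3]);print(ctrl.hand_in())"
```

```text
scene red 20 [373.6 259.9] [372 256   4  10] [51. -5.] cw ang vs -8.5deg: -0.043
scene grn 50 [368.5 262.4] [364 259   9   8] [ 59. -15.] cw ang vs -8.5deg: 0.099
scene grn 40 [377.2 264.4] [374 261   7   7] [61.  1.] cw ang vs -8.5deg: -0.157
side red 8 [290.1 149.2] [287 149   7   2] [ 52. -10.] cw ang vs -8.5deg: 0.039
side grn 25 [291.5 152.4] [288 151   8   4] [ 49. -24.] cw ang vs -8.5deg: 0.305
tcp R 0.129 handle 0.137 [ 0.11452595 -0.16364032  0.34435856]
[0.48168934 0.22322401 0.23969276]
the job is handed in; nothing more can be done
None
```

The press with the pouch cell is closed and handed in after about 11.5 s of robot time: I flipped the lever clockwise, swung the handle back to its stop with the pointer unmoved, drove the pointer to the middle of the green sector, let go and lifted clear, and left the empty press alone.

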